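# Find the concealed catch and spring the service cover

### The job

The service cover of the grinder's drive housing is held shut by a concealed catch: one of the four look-alike flush plates in a row on the flat top, and only touch can tell which. With the fingertips feel the plates gently for the one that gives, and press it down until the cover springs up; then take the hand away and leave the cover standing open. Grasp, lift or shift nothing: the tools and parts lying about stay where they are.

Things in the scene. Friction and masses are not known exactly. Their poses are not given: they have to be found in the camera images.
- housing: fixed grey metal housing, 250 (x) by 410 mm (y), its flat bare-metal top (the deck) 90 mm above the table. Origin on the table under its centre, z up, -x side roughly towards the robot. Four look-alike square metal plates, 50 mm wide with a dark 2.5 mm gap round each, lie in a row in the deck at x = -68 mm, y = -114, -38, 38, 114 mm in its frame; tops 1.5 mm below the deck. One is the catch
- row_mid (a point): middle of the row of plates, between the second and third, on the deck's surface (90 mm above the table); axes as the housing, the row runs along its y. Three plates are blind and rigid, the catch may be any of the four and looks the same. The rigid deck surrounds each plate, so only a fingertip well within the 50 mm plate can push it in
- catch (a joint): how far the catch plate is pressed down: 0 at rest, 0.009 m fully in; it reacts only when that very plate is pressed. Sprung: starts to give at about 2 N, fully in at about 6 N; about 7 mm in it frees the cover; springs back when let go. Blind plates do not yield at all
- cover (a joint): angle of the service cover, a 126 x 360 mm sheet level with the deck, free edge 56 mm beyond the plates' centre line, hinged on the housing's far (+x) edge: 0 shut and latched, 0.5 rad sprung up (edge 60 mm above the deck). Once freed it rises by itself within a second and stays up; a hand in the way only holds it back until it leaves. Only the catch opens it
- black_knob: loose black hand knob, 38 mm across and 28 mm tall, standing on the deck beyond the row's end on the housing's left (+y); origin under its centre
- bearing: loose steel bearing ring, 36 mm across and 12 mm tall, lying on the deck beyond the row's other end (-y); origin under its centre
- spanner: loose steel spanner lying on the table to the robot's right; origin under its middle
- driver: loose screwdriver with a black handle lying on the table to the robot's left; origin under its middle
- wheel: loose white grinding wheel, a disc 120 mm across and 20 mm thick, lying flat on the table to the right; origin under its centre
- can: loose grey can, 66 mm across and 110 mm tall, on the table to the left; origin under its centre
- mug: loose dark steel mug, 80 mm across and 90 mm tall, on the table to the right; origin under its centre

How it is judged:
By the outcome, as a careful person would: the job done as asked, in the order asked, and still so for the second after the job is handed in, with the robot touching nothing.
It also fails if it takes over 48 s, if anything falls off the work surface, if the arm or the gripper's body presses on something with over 40 N, if the wrist force passes 120 N, or if a joint passes its speed limit or range.

### The arm

A 6-joint arm with a two-finger parallel gripper is mounted at the origin on the work surface. World frame = base frame: x ahead of the robot, y to its left, z up, the work surface at z = 0. Lengths are in m, angles in rad, forces in N, time in s.
With the tool pointing down it reaches from about 0.225 to 0.875 m from the base axis. Payload 3.4 kg.
Tool frame: the origin (TCP) lies at the very end of the fingers, on their centre line; the grasp point (between the pads) lies 19 mm behind it; z points along the fingers, y is the direction in which the jaws open and shut (so a half turn about z gives the same grasp; the last joint's range is limited). The gripper opens to 85 mm and grips with 20 to 120 N. Pads are 22 mm wide; open, the fingers measure 114 mm over their backs; the gripper's body (76 mm by 85 mm) begins 54 mm behind the grasp point. The pads swing forward as they close: fully open they stand 13 mm farther back than shut.
Start: joints at [-1.422, 0.276, 1.505, -0, 1.361, -0.121], TCP at [0.153, -0.554, 0.231] pointing down, gripper open.
Joint ranges: [-2.89, 2.89], [-0.75, 2.08], [0.22, 2.7], [-1.18, 4.32], [0.11, 2.71], [-2.7, 2.7]. Speed limits (rad/s): [2.57, 2.57, 3.14, 3.14, 3.14, 3.14].

### API

Orientations are given as a unit quaternion [w, x, y, z].
In Python, from rig import get_state, get_image, calibration, sign_off gives the robot as it stands. The module is installed in compiled form; this text tells all that it offers.
- The arm moves only by the tool drive_tool, never from a script. Its argument "targets" is one flat list of numbers, 7 for each row, row after row: the turn, a rotation vector about the tool's x, y, z in degrees, then the shift along the tool's x, y, z in mm, then the opening, from 0 (shut) to 1 (fully open). In form: [wx, wy, wz, tx, ty, tz, fingers, wx, wy, wz, tx, ty, tz, fingers, ...]. A call has 1 to 12 rows; each row shifts and turns the commanded pose from where the row before left it, along the tool's axes as they then stand; what a row does not reach is not made up. A row lasts 1/8 s, in which the tool goes at most 62.5 mm and 10.7 degrees, less where a joint would pass 70% of its speed; a pose out of reach is approached as far as the arm can. A call is refused whole if a number of a shift passes 62.5 or a number of a turn 10.7, either way. A call with a gripper value outside its range is refused whole. The fingers move at their own pace and stop on an object; "grip_force" is the grip in N (left out, the last holds). Time passes only in rows, so rows that do not move let the fingers close. It gives the time, the measured TCP pose, the force and the opening at its end, in the units of the state.
- get_state(): the state, without advancing time (a new reading comes with each control period).
- get_image(name): name is "scene" or "top" or "wrist"; returns the picture (400x640x3 uint8, red, green, blue); there is no depth.
- calibration(name): a dict with "mtx" (3x3 intrinsics, pixels), "world_to_cam" (4x4, takes a point from world to camera coordinates); the wrist camera has in their place "hand_eye" (4x4, takes a point from camera to tool coordinates, whose origin is the TCP and whose axes are the flange's). Camera axes: x right, y down, z forward; pixel columns grow to the right and rows downward; lengths in m; the calibration is good to about 2 mm. A picture is of the moment at which its call begins: read the wrist's pose just before it. calibration takes no time and is no camera call.
- sign_off(): hands the job in, once; it reports no verdict.
The state is a dict: "clock": time; "qpos": joint angles; "qd": joint speeds; "effort": joint torques, N m; "position": TCP position; "ee_rot": TCP orientation; "contact_force": force on the tool from outside, world axes, zero at the start; "moment": the same for the moment, N m; "width": finger opening in m.
Only numpy, scipy, OpenCV 4.12 (cv2) and the standard library are available. Lean on these libraries where they do the work, as an engineer would, in place of code of your own. Each camera call takes 0.05 s, during which the arm holds its last target.

## Working session

There is one attempt and no reset: what is moved stays moved. The work goes in short steps, Python scripts to look and compute and a tool call to move; the robot and the scene stay as the last step left them, time stands still between calls to the robot, and variables do not carry over. Pictures are saved under pics/ and viewed, and the job is handed in when it is done.

Besides the shell and the picture viewer there is one more tool, called as a command line: name --argument value ..., lists and objects as JSON in quotes. drive_tool: Moves the arm, as the interface text tells. Its arguments: {"type":"object","properties":{"targets":{"type":"array"},"grip_force":{"type":"number"}},"required":["targets"]}

```bash
mkdir -p pics
python3 - <<'E'
from rig import *
import cv2
s=get_state();print(s)
for n in("scene","top"):
    cv2.imwrite(f"pics/{n}0.png",get_image(n)[:,:,::-1]);c=calibration(n);print(c)
print(calibration("wrist"))
E
```

```text
{'clock': 0.0, 'qpos': array([-1.42196961e+00,  2.76614173e-01,  1.50615392e+00, -3.52277586e-05,
        1.36073060e+00, -1.21029645e-01]), 'qd': array([-6.08761969e-04,  3.18016210e-04,  2.22669769e-03,  1.85732108e-03,
       -3.84197928e-04,  3.43512906e-05]), 'effort': array([-5.34507744e-04, -4.16777372e+01, -2.45803517e+01, -2.97822526e-04,
        1.12291003e-02,  1.22133036e-05]), 'position': array([ 0.15317499, -0.55365163,  0.23042052]), 'ee_rot': array([-9.52691208e-04,  9.90910048e-01,  1.34522740e-01, -3.04666979e-05]), 'contact_force': array([ 0.76761769, -0.10082658, -0.29943933]), 'moment': array([-0.06655514, -0.0090591 ,  0.01358896]), 'width': 0.08543369157056378}
{'mtx': array([[505.45290763,   0.        , 330.94039555],
       [  0.        , 505.45290763, 208.22322724],
       [  0.        ,   0.        ,   1.        ]]), 'world_to_cam': array([[ 0.34609061,  0.93809019,  0.01442533, -0.16555019],
       [ 0.8097887 , -0.2909212 , -0.50951655, -0.40652008],
       [-0.47377584,  0.18802036, -0.86033993,  1.91577718],
       [ 0.        ,  0.        ,  0.        
[... 355 characters left out ...]
50971e-01],
       [ 1.68200628e-01,  4.40042270e-03, -9.85742961e-01,
         1.25217643e+00],
       [ 0.00000000e+00,  0.00000000e+00,  0.00000000e+00,
         1.00000000e+00]])}
{'mtx': array([[298.9433253 ,   0.        , 318.14217488],
       [  0.        , 298.9433253 , 195.5522562 ],
       [  0.        ,   0.        ,   1.        ]]), 'hand_eye': array([[ 8.82572545e-04, -9.64279906e-01, -2.64883907e-01,
         6.79784416e-02],
       [ 9.99999481e-01,  9.85616324e-04, -2.56104377e-04,
        -6.47890926e-04],
       [ 5.08030207e-04, -2.64883543e-01,  9.64280276e-01,
        -1.43931522e-01],
       [ 0.00000000e+00,  0.00000000e+00,  0.00000000e+00,
         1.00000000e+00]])}
```

View pics/scene0.png

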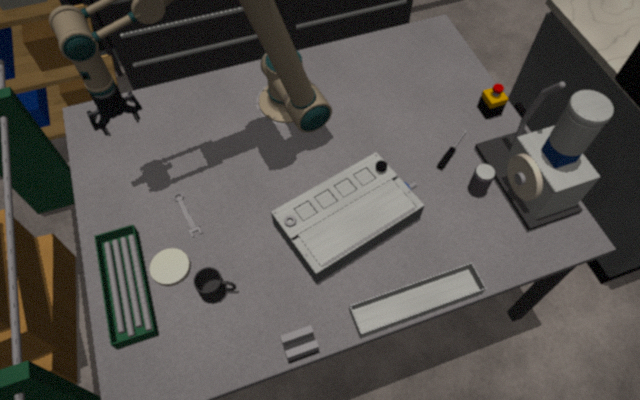

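View pics/top0.png

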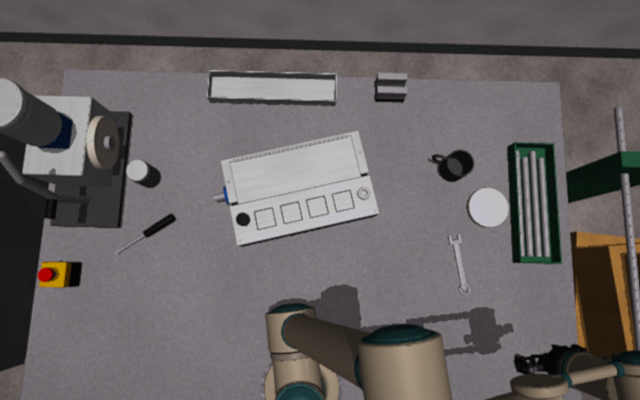

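The plates sit in the top view at about (265,218), (291,212), (317,207) and (343,201). The knob is at (243,219) and the bearing at (363,194). I'll zoom in to refine these.

```bash
cat > h.py <<'E'
import numpy as np, cv2
from rig import *
def px2w(n,uv,z):
    c=calibration(n);K=c["mtx"];T=c["world_to_cam"];R=T[:3,:3];t=T[:3,3]
    d=R.T@np.linalg.inv(K)@np.array([uv[0],uv[1],1.]);o=-R.T@t
    return o+d*(z-o[2])/d[2]
def w2px(n,p):
    c=calibration(n);q=c["mtx"]@(c["world_to_cam"][:3,:3]@np.array(p)+c["world_to_cam"][:3,3]);return q[:2]/q[2]
E
python3 - <<'E'
from h import *
a=cv2.imread("pics/top0.png")[120:260,200:390];cv2.imwrite("pics/topz.png",cv2.resize(a,None,fx=4,fy=4,interpolation=cv2.INTER_CUBIC))
a=cv2.imread("pics/scene0.png")[145:285,260:430];cv2.imwrite("pics/scz.png",cv2.resize(a,None,fx=4,fy=4,interpolation=cv2.INTER_CUBIC))
for u in [(265,218),(291,212),(317,207),(343,201)]: print(px2w("top",u,.0885))
E
```

```text
[0.47303651 0.11700739 0.0885    ]
[0.49220889 0.04386046 0.0885    ]
[ 0.50859474 -0.0297046   0.0885    ]
[ 0.52793274 -0.10350928  0.0885    ]
```

View pics/topz.png

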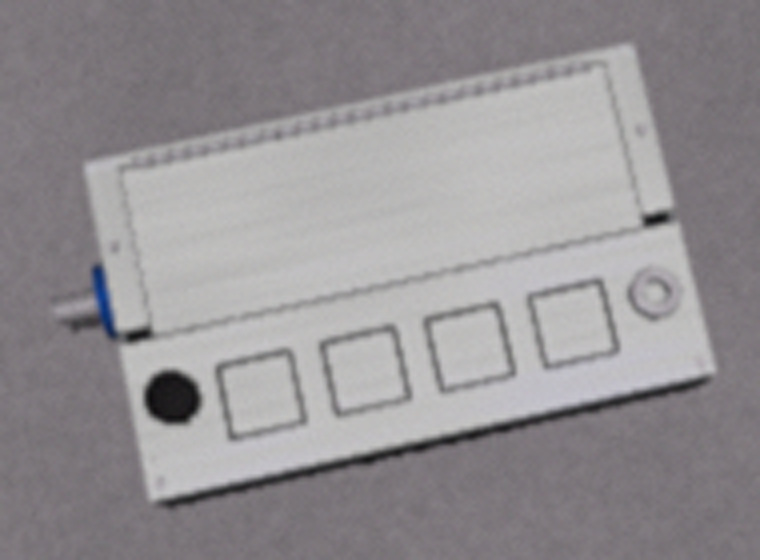

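View pics/scz.png

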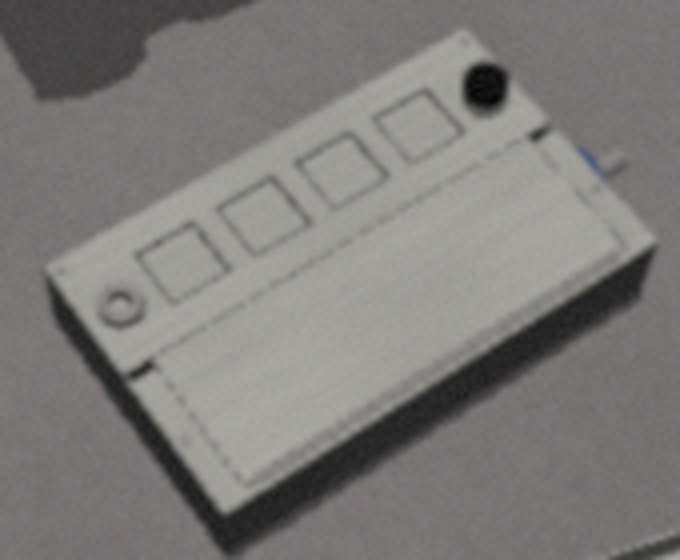

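Run:
```python
from h import *
from scipy.spatial.transform import Rotation as Ro
t=np.array([(261,393),(366,370),(470,347),(574,323)])/4-.375+[200,120]
s=np.array([(420,127),(343,171),(265,215),(183,263)])/4-.375+[260,145]
T=np.array([px2w("top",u,.0885) for u in t]);S=np.array([px2w("scene",u,.0885) for u in s])
print(T.round(4));print(S.round(4))
def fit(P):
    y=np.array([114,38,-38,-114])/1e3;d=(y[:,None]*P[:,:2]).sum(0);print("mid",P.mean(0),"scale",np.hypot(*d)/(y@y),"yaw",np.degrees(np.arctan2(-d[0],d[1])))
fit(T);fit(S);fit((T+S)/2)
for n,u,v in(("top",(172,397),(655,294)),):
    for w,z in((u,.118),(v,.096)): print(px2w(n,np.array(w)/4-.375+[200,120],z))
st=get_state();q=st["ee_rot"];R=Ro.from_quat(q[[1,2,3,0]]).as_matrix();print(R.round(3))
```

```text
[[ 0.4734  0.1174  0.0885]
 [ 0.4919  0.0435  0.0885]
 [ 0.5104 -0.03    0.0885]
 [ 0.5297 -0.1038  0.0885]]
[[ 0.4724  0.1172  0.0885]
 [ 0.4909  0.0432  0.0885]
 [ 0.5087 -0.0296  0.0885]
 [ 0.5284 -0.1045  0.0885]]
mid [0.5013486  0.00675518 0.0885    ] scale 1.0008648592053306 yaw 14.281132052352167
mid [0.50010766 0.00657872 0.0885    ] scale 1.0011075746708455 yaw 14.148552800912606
mid [0.50072813 0.00666695 0.0885    ] scale 1.000985546985736 yaw 14.21483438979616
[0.4656793  0.17543306 0.118     ]
[ 0.55106738 -0.1606909   0.096     ]
[[ 0.964  0.267 -0.   ]
 [ 0.267 -0.964  0.002]
 [ 0.    -0.002 -1.   ]]
```

Both cameras agree to about 1.5 mm, and the 76 mm pitch fits. The tool's yaw is within 1.3° of the housing's. I'll close the fingers and go above the -y plate.

drive_tool --targets '[0,0,0,40.2,-27.8,0,0,0,0,0,40.2,-27.8,0,0,0,0,0,40.2,-27.8,0,0,0,0,0,40.2,-27.8,0,0,0,0,0,40.2,-27.8,0,0,0,0,0,40.2,-27.8,10,0,0,0,0,40.2,-27.8,15,0,0,0,0,40.2,-27.8,15,0,0,0,0,40.2,-27.8,15,0,0,0,0,40.2,-27.8,15,0,0,0,0,40.2,-27.8,15,0,0,0,0,40.2,-27.8,15,0]' --grip_force 20

```text
clock: 1.6
position: [0.53, -0.1027, 0.1305]
ee_rot: [0.0, 0.991, 0.135, -0.0]
contact_force: [0.8, 0.2, 0.1]
width: -0.0001
```

drive_tool --targets '[0,0,0,0,0,0,0,0,0,0,0,0,0,0]'

```text
clock: 1.85
position: [0.5288, -0.1042, 0.131]
ee_rot: [0.0, 0.991, 0.135, -0.001]
contact_force: [-0.4, 0.1, -0.6]
width: 0.0001
```

```bash
cat >> h.py <<'E'
from scipy.spatial.transform import Rotation as Ro
MID=np.array([.5007,.0067,.09]);YAW=np.radians(14.2);EY=np.array([-np.sin(YAW),np.cos(YAW),0]);
def rep(y):
    s=get_state();R=Ro.from_quat(s["ee_rot"][[1,2,3,0]]).as_matrix()
    tgt=MID+EY*y
    print(s["clock"],s["position"].round(4),"F",s["contact_force"].round(2),"w",round(s["width"],4),"shift tool mm",(R.T@(tgt-s["position"])*1e3).round(1),"zaxis",R[:,2].round(3), "yaw",np.degrees(np.arctan2(R[1,0],R[0,0])).round(1))
E
python3 - <<'E'
from h import *
rep(-.114)
cv2.imwrite("pics/w1.png",get_image("wrist")[:,:,::-1])
E
```

```text
1.85 [ 0.5288 -0.1042  0.131 ] F [-0.38  0.13 -0.57] w 0.0001 shift tool mm [ 0.1 -0.4 41. ] zaxis [-0.001 -0.    -1.   ] yaw 15.5
```

View pics/w1.png

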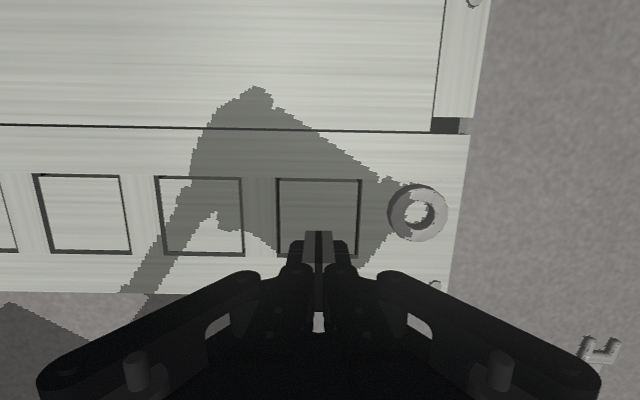

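The wrist view shows the shut fingertips at (318,240), centred laterally over the -y plate. The plate spans columns 277–361, and the bearing at (417,213) is clear. I'll descend to just above it, then feel gently.

drive_tool --targets '[0,0,0,0,0,12,0,0,0,0,0,0,12,0,0,0,0,0,0,9,0,0,0,0,0,0,4,0,0,0,0,0,0,0,0,0,0,0,0,0,0,0]'

```text
clock: 2.65
position: [0.5296, -0.1042, 0.0946]
ee_rot: [0.0, 0.991, 0.135, 0.0]
contact_force: [-0.1, 0.7, 0.2]
width: 0.0
```

drive_tool --targets '[0,0,0,0,0,1.5,0,0,0,0,0,0,1,0,0,0,0,0,0,1,0,0,0,0,0,0,1,0,0,0,0,0,0,0,0]'

```text
clock: 3.28
position: [0.5292, -0.1041, 0.0897]
ee_rot: [0.0, 0.991, 0.134, -0.0]
contact_force: [-0.2, 0.5, -1.0]
width: 0.0001
```

drive_tool --targets '[0,0,0,0,0,1,0,0,0,0,0,0,0,0]'

```text
clock: 3.52
position: [0.5292, -0.1041, 0.0887]
ee_rot: [0.0, 0.991, 0.135, -0.0]
contact_force: [0.5, 0.7, -0.2]
width: 0.0001
```

drive_tool --targets '[0,0,0,0,0,1,0,0,0,0,0,0,0,0]'

```text
clock: 3.78
position: [0.5293, -0.1042, 0.0885]
ee_rot: [0.0, 0.991, 0.135, 0.0]
contact_force: [-1.1, 0.6, 4.2]
width: 0.0002
```

drive_tool --targets '[0,0,0,0,0,1,0,0,0,0,0,0,0,0]'

```text
clock: 4.03
position: [0.5294, -0.1041, 0.0885]
ee_rot: [0.0, 0.991, 0.135, 0.0]
contact_force: [-3.7, 1.3, 11.4]
width: -0.0001
```

It stops dead at z = 88.5 mm with 11 N on it, so this plate is blind. On to the next one (ty −76).

drive_tool --targets '[0,0,0,0,0,-15,0,0,0,0,0,-38,0,0,0,0,0,1.7,-38,0,0,0,0,0,0,0,8,0,0,0,0,0,0,3,0,0,0,0,0,0,0,0]'

```text
clock: 4.78
position: [0.511, -0.0313, 0.0905]
ee_rot: [0.0, 0.991, 0.134, -0.0]
contact_force: [-0.0, 0.6, 0.1]
width: 0.0002
```

```bash
python3 -c "
from h import *
rep(-.038)"
```

```text
4.775 [ 0.511  -0.0313  0.0905] F [-0.01  0.64  0.06] w 0.0002 shift tool mm [-0.6 -1.3  0.5] zaxis [-0. -0. -1.] yaw 15.4
```

drive_tool --targets '[0,0,0,-0.5,-1,1,0,0,0,0,0,0,1,0,0,0,0,0,0,0,0]'

```text
clock: 5.15
position: [0.5099, -0.0298, 0.0887]
ee_rot: [0.0, 0.991, 0.134, -0.0]
contact_force: [0.4, -0.1, 0.5]
width: 0.0001
```

drive_tool --targets '[0,0,0,0,0,1,0,0,0,0,0,0,0,0]'

```text
clock: 5.4
position: [0.51, -0.0298, 0.0885]
ee_rot: [0.0, 0.991, 0.135, 0.0]
contact_force: [-1.5, 0.1, 4.8]
width: 0.0003
```

drive_tool --targets '[0,0,0,0,0,0.7,0,0,0,0,0,0,0,0]'

```text
clock: 5.65
position: [0.51, -0.0298, 0.0885]
ee_rot: [0.0, 0.991, 0.135, 0.0]
contact_force: [-2.9, -0.3, 9.3]
width: 0.0003
```

This one is rigid too. Next is the third.

drive_tool --targets '[0,0,0,0,0,-14,0,0,0,0,0,-38,0,0,0,0,0,1.5,-38,0,0,0,0,0,0,0,8,0,0,0,0,0,0,3,0,0,0,0,0,0,0,0]'

```text
clock: 6.4
position: [0.4914, 0.0433, 0.0899]
ee_rot: [0.0, 0.991, 0.134, -0.0]
contact_force: [0.3, 0.8, -0.4]
width: -0.0003
```

```bash
python3 -c "
from h import *
rep(.038)"
```

```text
6.4 [0.4914 0.0433 0.0899] F [ 0.35  0.76 -0.4 ] w -0.0003 shift tool mm [ 0.1 -0.3 -0.1] zaxis [-0. -0. -1.] yaw 15.4
```

drive_tool --targets '[0,0,0,0,0,1,0,0,0,0,0,0,0,0]'

```text
clock: 6.65
position: [0.4913, 0.0435, 0.0891]
ee_rot: [0.0, 0.991, 0.134, 0.0]
contact_force: [-0.2, -0.5, -0.6]
width: -0.0002
```

drive_tool --targets '[0,0,0,0,0,1,0,0,0,0,0,0,0,0]'

```text
clock: 6.9
position: [0.4914, 0.0437, 0.0886]
ee_rot: [0.0, 0.991, 0.135, 0.0]
contact_force: [-0.1, -1.9, 3.6]
width: -0.0
```

drive_tool --targets '[0,0,0,0,0,0.7,0,0,0,0,0,0,0,0]'

```text
clock: 7.15
position: [0.4914, 0.0437, 0.0885]
ee_rot: [0.0, 0.991, 0.135, 0.0]
contact_force: [-2.3, -1.2, 9.0]
width: 0.0001
```

This plate is rigid as well, so on to the fourth.

drive_tool --targets '[0,0,0,0,0,-14,0,0,0,0,0,-38,0,0,0,0,0,1.5,-38,0,0,0,0,0,0,0,8,0,0,0,0,0,0,3,0,0,0,0,0,0,0,0]'

```text
clock: 7.9
position: [0.4724, 0.1169, 0.0901]
ee_rot: [0.0, 0.991, 0.134, -0.0]
contact_force: [-0.3, -0.8, 0.6]
width: 0.0
```

```bash
python3 -c "
from h import *
rep(.114)"
```

```text
7.9 [0.4724 0.1169 0.0901] F [-0.33 -0.78  0.57] w 0.0 shift tool mm [ 0.4 -0.2  0.1] zaxis [-0.001 -0.    -1.   ] yaw 15.4
```

drive_tool --targets '[0,0,0,0,0,1,0,0,0,0,0,0,0,0]'

```text
clock: 8.15
position: [0.4725, 0.1172, 0.0894]
ee_rot: [0.0, 0.991, 0.134, 0.0]
contact_force: [0.2, 0.4, -0.2]
width: -0.0001
```

drive_tool --targets '[0,0,0,0,0,1,0,0,0,0,0,0,0,0]'

```text
clock: 8.4
position: [0.4725, 0.1175, 0.0885]
ee_rot: [0.0, 0.991, 0.135, 0.0]
contact_force: [-0.3, -1.7, 1.1]
width: 0.0002
```

drive_tool --targets '[0,0,0,0,0,0.7,0,0,0,0,0,0,0,0]'

```text
clock: 8.65
position: [0.4726, 0.1175, 0.0879]
ee_rot: [0.0, 0.991, 0.135, 0.0]
contact_force: [-0.8, -1.0, 4.0]
width: 0.0002
```

This plate gives: z is 0.6 mm below its rest height at low force. I'll press on.

drive_tool --targets '[0,0,0,0,0,1,0,0,0,0,0,0,1,0,0,0,0,0,0,0,0]'

```text
clock: 9.02
position: [0.4726, 0.1175, 0.0857]
ee_rot: [0.0, 0.991, 0.135, 0.0]
contact_force: [-0.0, -2.3, 4.7]
width: 0.0004
```

drive_tool --targets '[0,0,0,0,0,1,0,0,0,0,0,0,1,0,0,0,0,0,0,1,0,0,0,0,0,0,1,0,0,0,0,0,0,0,0]'

```text
clock: 9.65
position: [0.4725, 0.1176, 0.0817]
ee_rot: [0.0, 0.991, 0.135, 0.0]
contact_force: [0.4, -3.8, 4.0]
width: 0.0001
```

drive_tool --targets '[0,0,0,0,0,1,0,0,0,0,0,0,0.7,0,0,0,0,0,0,0,0,0,0,0,0,0,0,0]'

```text
clock: 10.15
position: [0.4725, 0.1175, 0.0801]
ee_rot: [0.0, 0.991, 0.135, 0.0]
contact_force: [-0.7, -3.3, 5.3]
width: -0.0
```

Run:
```python
from h import *
rep(.114)
a=get_image("scene")[:,:,::-1];cv2.imwrite("pics/s2.png",cv2.resize(a[100:300,220:480],None,fx=3,fy=3,interpolation=cv2.INTER_CUBIC))
```

```text
10.15 [0.4725 0.1175 0.0801] F [-0.72 -3.33  5.34] w -0.0 shift tool mm [ 0.1  0.4 -9.9] zaxis [ 0. -0. -1.] yaw 15.5
```

View pics/s2.png

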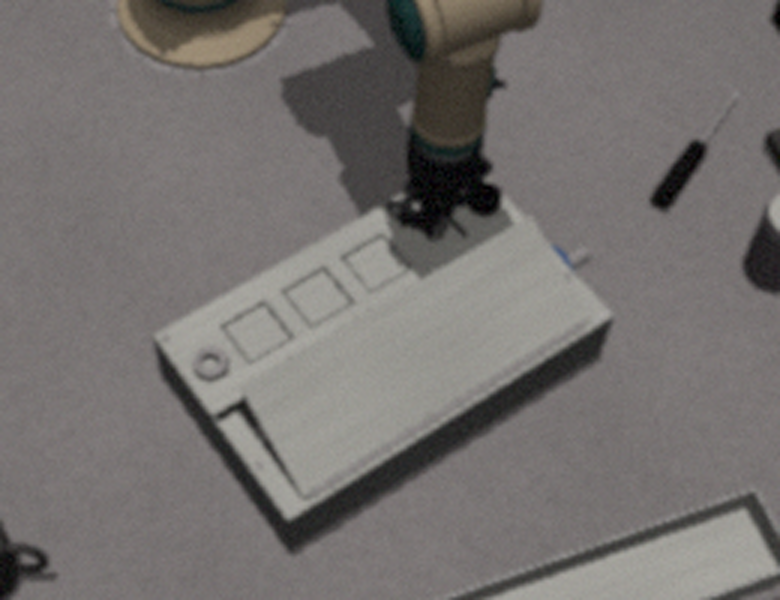

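The cover's near-left corner at (245,400) has lifted and casts a gap, so it's freed and rising. I'll withdraw the hand up, then back.

drive_tool --targets '[0,0,0,0,0,-10,0,0,0,0,0,0,-15,0,0,0,0,-15,0,-20,0,0,0,0,-25,0,-25,0,0,0,0,-25,0,-30,0,0,0,0,-25,0,-30,0,0,0,0,-20,0,-20,0,0,0,0,0,0,0,0,0,0,0,0,0,0,0,0,0,0,0,0,0,0]'

```text
clock: 11.45
position: [0.3663, 0.0887, 0.2289]
ee_rot: [-0.0, 0.991, 0.135, -0.001]
contact_force: [-0.6, 0.3, -0.5]
width: 0.0002
```

Run:
```python
from h import *
rep(.114)
a=get_image("scene")[:,:,::-1];cv2.imwrite("pics/s3.png",a)
a=get_image("top")[:,:,::-1];cv2.imwrite("pics/t3.png",a)
```

```text
11.45 [0.3663 0.0887 0.2289] F [-0.6   0.3  -0.51] w 0.0002 shift tool mm [110.5   1.  138.6] zaxis [-0.002  0.    -1.   ] yaw 15.5
```

View pics/s3.png

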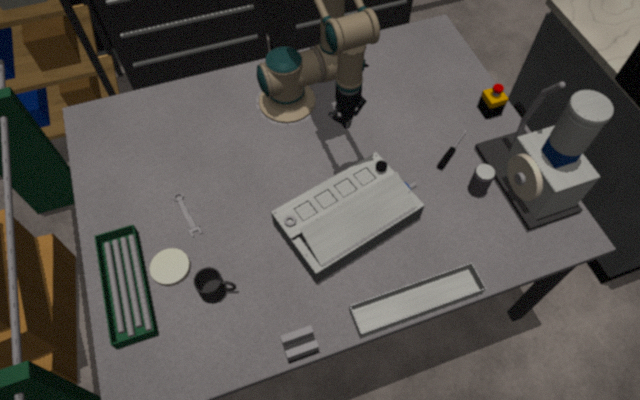

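View pics/t3.png

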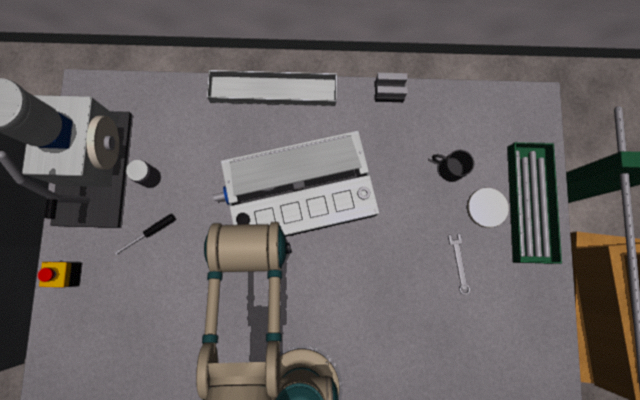

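The cover is standing open, with the dark opening visible at (300,187) in the top view. The knob and bearing look unmoved. I'll check the angle and compare the loose parts before and after.

Run:
```python
from h import *
EX=np.array([np.cos(YAW),np.sin(YAW),0])
a=cv2.imread("pics/t3.png");b=cv2.imread("pics/s3.png")
hx=.056+.126
for ang,col in((0,(0,0,255)),(.5,(0,200,0))):
  for im,n in((a,"top"),(b,"scene")):
    p=[w2px(n,MID+EX*(hx-.126*np.cos(ang))+np.array([0,0,.126*np.sin(ang)])+EY*y) for y in(-.18,.18)]
    cv2.line(im,*[tuple(int(round(v)) for v in q) for q in p],col,1)
o=np.hstack([cv2.resize(a[120:260,200:390],(570,420)),]);cv2.imwrite("pics/t3z.png",o)
cv2.imwrite("pics/s3z.png",cv2.resize(b[145:285,260:430],(680,560)))
a=cv2.imread("pics/scene0.png");b=cv2.imread("pics/s3.png")
for nm,(x,y) in dict(knob=(381,167),bearing=(291,221),spanner=(188,215),driver=(452,150),wheel=(170,266),can=(482,180),mug=(212,285)).items():
    print(nm,cv2.absdiff(a[y-14:y+14,x-14:x+14],b[y-14:y+14,x-14:x+14]).mean().round(2),end=" ")
    t=cv2.matchTemplate(b[y-20:y+20,x-20:x+20],a[y-14:y+14,x-14:x+14],cv2.TM_CCOEFF_NORMED);print(cv2.minMaxLoc(t)[1::2])
```

```text
knob 6.66 (0.944813072681427, (6, 6))
bearing 3.65 (0.9606339931488037, (6, 6))
spanner 2.44 (0.9187907576560974, (6, 6))
driver 3.0 (0.9930009841918945, (6, 6))
wheel 2.37 (0.9594913125038147, (6, 6))
can 2.95 (0.9969977736473083, (6, 6))
mug 4.52 (0.9745882749557495, (6, 6))
```

View pics/t3z.png

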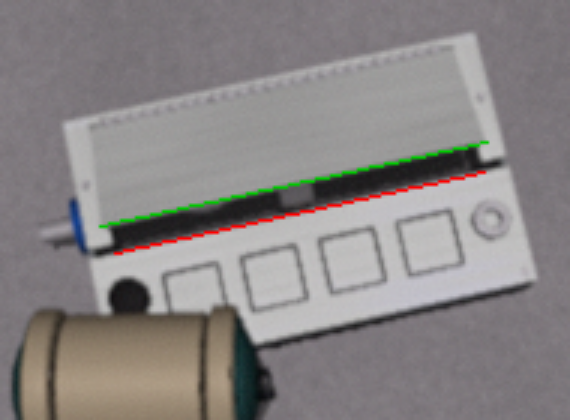

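View pics/s3z.png

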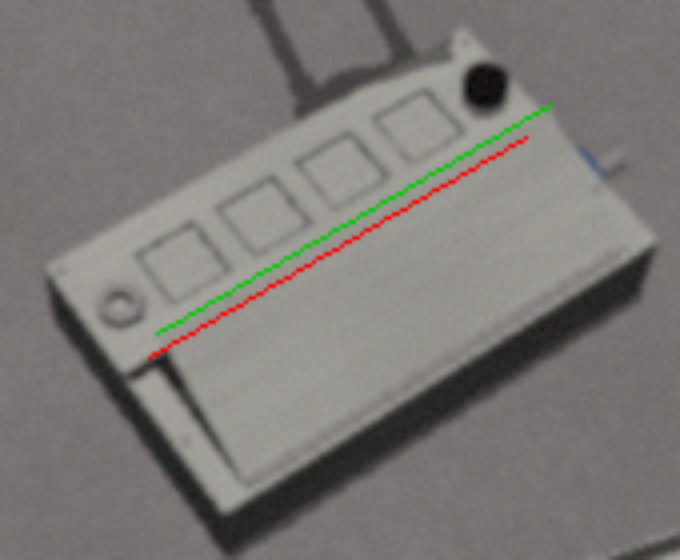

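The top view puts the cover's edge right on the predicted 0.5 rad line (green), and none of the loose parts has shifted. Handing in.

```bash
python3 -c "
from rig import *
print(sign_off())"
```

```text
the job is handed in; nothing more can be done
None
```

The catch is the fourth plate, at y = +114 mm beside the black knob. I pressed it in and the cover sprang open.

**Feeling the plates:** I felt the row from the -y end with shut fingertips. The first three plates stopped dead at z = 88.5 mm with 9–11 N on them. The fourth gave way at about 2–4 N, and I pressed it about 8.4 mm in, at about 5 N. I then took the hand up and back, clear of the housing, and handed in after about 11.6 s of the 48 s allowed.

**Last checks:**
- **Cover, top view:** the cover's free edge lies on the line predicted for 0.5 rad, with the opening visible below it.
- **Cover, scene view:** this view agrees but is less clear, because the cover and deck are the same shade there. I saw its lifted side but could not trace its edge.
- **Loose parts:** image matching in the scene view showed no shift for any of the seven.
- **Robot:** the force readings were back to noise, under 1 N, so the robot is touching nothing.

No check failed.

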